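Pack away the finishing cups and brush

ROBOT

A 6-joint arm with a two-finger parallel gripper is mounted at the origin on the work surface. World frame = base frame: x ahead of the robot, y to its left, z up, the work surface at z = 0. Lengths are in mm, angles in rad, forces in N, time in s.
With the tool pointing down it reaches from about 375 to 825 mm from the base axis. Payload 5.5 kg.
Tool frame: the origin (TCP) lies midway between the tips of the shut fingers; the grasp point (between the pads) lies 19 mm behind it (grasp_offset is the distance from the TCP to the grasp point, in mm); z points along the fingers, y is the line along which they close (so a half turn about z gives the same grasp; the last joint's range is limited). The gripper opens to 85 mm and grips with 20 to 120 N. Pads are 22 mm wide; open, the fingers measure 114 mm over their backs; the gripper's body (76 mm by 85 mm) begins 54 mm behind the grasp point. The pads swing forward as they close: fully open they stand 13 mm farther back than shut.
Start: joints at [0, 0.314, -0.047, 1.21, 0, 1.571], TCP at [599.996, -0, 231.299] pointing down, gripper open.
Joint ranges: [-2.67, 2.67], [-0.69, 1.73], [-1.03, 1.25], [-2.08, 2.16], [-1.42, 1.45], [-3.14, 3.14]. Speed limits (rad/s): [2.39, 2.39, 3.01, 3.14, 3.14, 3.14].

INTERFACE

Orientations are given as [roll, pitch, yaw] about the fixed x, y, z axes, in that order (R = Rz(yaw) Ry(pitch) Rx(roll)).
In Python, from workcell import * gives the robot as it stands.
- The arm moves only by the tool step_arm, never from a script. Its argument "plan" is one flat list of numbers, 5 for each row, row after row: the shift along the tool's x, y, z in units of 25 mm (1.0 is 25 mm), then the turn about the tool's z in degrees, then the opening, from -1 (shut) to 1 (fully open). In form: [tx, ty, tz, turn, jaw, tx, ty, tz, turn, jaw, ...]. A call has 1 to 10 rows; each row is the pose to reach, as a shift and turn from the pose commanded when the call began, along the tool's axes at that moment; what a row does not reach only later rows make up. A row lasts 1/8 s, in which the tool goes at most 62.5 mm and 10.7 degrees, less where a joint would pass 70% of its speed; a pose out of reach is approached as far as the arm can. A call with a gripper value outside its range is refused whole. The fingers move at their own pace and stop on an object; "force" is the grip in N (left out, the last holds). Time passes only in rows, so rows that repeat a pose let the fingers close. It gives the time, the measured TCP pose, the force, the opening and the grip force at its end, in the units of the state.
- read_state(): the state, without advancing time (a new reading comes with each control period).
- snapshot(name): name is "scene" or "side" or "wrist"; returns a dict with "pixels" (400x640x3 uint8, blue, green, red), "mtx" (3x3 intrinsics, pixels), "position" and "orientation" of the camera in the world; the wrist camera has in their place "mount" (4x4, takes a point from camera to tool coordinates, whose origin is the TCP and whose axes are the flange's). Camera axes: x right, y down, z forward; pixel columns grow to the right and rows downward; lengths in mm; the calibration is good to about 2 mm. The wrist camera is an equidistant fisheye: a pixel r from the principal point sees the ray r / f radians off the axis. A picture is of the moment at which its call begins: read the wrist's pose just before it. There is no depth.
- finish_job(): hands the job in; it is judged then, once.
Trained networks look in the newest picture that a camera, given by its name, has taken for a name from the list of things; names that differ only in an ending like _2 or _b are one class to them, and where a whole thing is asked for, a point or a joint stands for the part that bears it (a point fixed in the world has none). Each returns a list of dicts, best first, with "score" (0 to 1); they miss things now and then, are a little off and sometimes report something else, mostly with a low value. They report only what shows in the picture. A call takes as long as a camera call. They do not tell look-alikes from the thing itself.
- find_in(camera, target): "pixel" ([column, row] in pixels, amid what is visible of it).
The state is a dict: "time": time; "joint_pos": joint angles; "qd": joint speeds; "joint_efforts": joint torques, N m; "position": TCP position; "eef_rot": TCP orientation; "force": force on the tool from outside, world axes, zero at the start; "ft_torque": the same for the moment, N m; "opening": finger opening in mm; "grip_force": force on a finger pad.
Only numpy, scipy, OpenCV 4.12 (cv2) and the standard library are available. Lean on these libraries where they do the work, as an engineer would, in place of code of your own. Each camera call takes 0.05 s, during which the arm holds its last target. There are 200 camera calls.

TASK

Pack the finishing kit back in its wooden tray: nest the pink and the green cup, in either order, fully down onto the cream cup that stands in the tray's small bay, so that the three make one straight upright stack, and lay the shoe brush flat, bristles down, in the tray's long compartment. Set things in rather than dropping them, and leave the other things on the bench where they are.

Things in the scene. Friction and masses are not known exactly. Their poses are not given: they have to be found in the camera images.
- cup_cream: cream open stepped cup, 80 mm high, 90 g, upright in the tray's bay: bottom of the stack. Foot 46 mm diameter, widening to 53 at height 35 mm; there a flat shoulder steps out to the collar (66 mm outside, 59 inside). A foot drops loosely (3 mm play) into another collar until the shoulder rests on that rim, 45 mm higher. Origin: centre of underside; z: axis to the mouth
- cup_pink: pink cup, same shape, size, mass and axes as cup_cream. It starts on the slanting stand, foot on the seat and against its lip, so that its axis leans about 32 degrees from vertical, mouth towards the stand's -x, roughly sideways (to the robot's right). Lift it along its own axis. Origin: centre of the underside
- cup_green: green cup, same shape, size, mass and axes as cup_cream, starts upright on the bench. Origin: centre of the underside
- brush: shoe brush, 165 mm long (x), 48 wide (y), 47 high, 180 g, lying bristles down on the bench: pale wooden back from 25 to 47 mm height, stiff black bristle block 150 x 40 mm below. Both ends are alike. Origin: centre of the underside; x along its length, z up
- tray_cup_bay (a point): centre of the floor of the square cup bay (62 to 65 mm inside) of the fixed wooden tray. Tray 300 x 90 mm, floor 5 mm thick, dark walls 12 mm above the floor (17 mm above the bench). x runs along the tray from the bay to the brush compartment; the bay is at the tray's end nearer the robot
- tray_brush_lane (a point): centre of the floor of the tray's long brush compartment, 190 mm inside along x, 62 mm along y, walls 12 mm high, 137.5 mm from the cup bay's centre. x along the compartment, z up
- stand_seat (a point): fixed slanting metal stand: the point of its sloping seat under the middle of the cup, 65 mm above the bench. Axes: z up, -x the way the slope goes down and the cup leans. Seat 90 mm wide; a 22 mm lip on its low edge and two 20 mm side cheeks hold the cup's foot, below its collar
- shoe_last: bystander: green plastic shoe last (foot form), about 200 x 64 x 85 mm, lying towards the far side of the bench; origin at the underside.
- court_shoe: bystander: pink high-heeled shoe, about 250 mm long, 130 mm high, towards the far side; origin at the underside.
- cement_jar: bystander: closed amber jar, 72 mm in diameter, 100 mm high, towards the far side; origin at the underside.
- thread_spool: bystander: small pink thread spool, 28 mm in diameter, 40 mm high, standing on the near middle of the bench; origin at the underside.
- rivet_tin: bystander: flat steel tin, 60 mm in diameter, 35 mm high, standing on the robot side of the slanting stand; origin at the underside.
- awl: bystander: awl with dark wooden handle, 130 mm long, lying near the robot; origin at the middle of its length.
Things that resemble listed ones, but are neither listed nor needed, are in the scene too. What is shaped like the cup_green but purple or yellow is not meant. Leave any yellow look-alike of the brush alone.

How it is judged:
By the outcome, as a careful person would: the job done as asked, in the order asked, and still so for the second after the job is handed in, with the robot touching nothing.
It also fails if it takes over 72 s, if anything falls off the work surface, if the arm or the gripper's body presses on something with over 40 N, if the wrist force passes 120 N, or if a joint passes its speed limit or range.

## Working session

There is one attempt and no reset: what is moved stays moved. The work goes in short steps, Python scripts to look and compute and a tool call to move; the robot and the scene stay as the last step left them, time stands still between calls to the robot, and variables do not carry over. Pictures are saved under pics/ and viewed, at most 10 in all, crops included, and the job is handed in when it is done.

Besides the shell and the picture viewer there is one more tool, called after "Request:" by a JSON object that holds its "fn" and its "kwargs". step_arm: Moves the arm, as the interface text tells. Its arguments: {"type":"object","properties":{"plan":{"type":"array"},"force":{"type":"number"}},"required":["plan"]}

```bash
mkdir -p pics; ls; cat > h.py <<'E'
from workcell import *
import numpy as np, cv2
from scipy.spatial.transform import Rotation as R
def rot(o):
    o=np.array(o,float)
    return o if o.shape==(3,3) else R.from_euler('xyz',o).as_matrix()
def ray(s,px,z):
    "pixel -> world point on plane z"
    K=s['mtx'];d=rot(s['orientation'])@np.linalg.inv(K)@np.array([px[0],px[1],1.])
    p=np.array(s['position'],float);return p+d*(z-p[2])/d[2]
def proj(s,P):
    c=rot(s['orientation']).T@(np.array(P,float)-s['position']);u=np.array(s['mtx'])@c;return u[:2]/u[2]
E
python3 - <<'E'
from h import *
for n in ['scene','side']:
    s=snapshot(n);cv2.imwrite(f'pics/{n}0.png',s['pixels'])
    print(n,s['position'],s['orientation'],s['mtx'])
    for t in ['cup_cream','cup_pink','cup_green','brush','tray_cup_bay','tray_brush_lane','stand_seat','thread_spool','rivet_tin','awl']:
        print(t,[(np.round(d['pixel']).tolist(),round(d['score'],2),ray(s,d['pixel'],20).round()[:2].tolist()) for d in find_in(n,t)])
print(read_state())
E
```

```text
pics
scene [1170.65833818   74.78542713  827.31393986] [-2.47271303  0.00487724  1.74481982] [[368.04572777   0.         312.26860247]
 [  0.         368.04572777 199.08558493]
 [  0.           0.           1.        ]]
cup_cream [([453.0, 180.0], 0.62, [402.0, 351.0])]
cup_pink [([361.0, 181.0], 0.78, [454.0, 88.0])]
cup_green [([290.0, 167.0], 0.92, [434.0, -128.0]), ([319.0, 178.0], 0.66, [463.0, -35.0]), ([280.0, 194.0], 0.6, [540.0, -132.0])]
brush [([198.0, 187.0], 0.72, [556.0, -371.0]), ([199.0, 139.0], 0.69, [363.0, -440.0])]
tray_cup_bay [([455.0, 235.0], 0.94, [596.0, 346.0])]
tray_brush_lane [([454.0, 232.0], 0.68, [588.0, 342.0])]
stand_seat [([376.0, 205.0], 0.87, [534.0, 137.0])]
thread_spool []
rivet_tin [([375.0, 168.0], 0.67, [395.0, 125.0])]
awl [([284.0, 145.0], 0.59, [341.0, -167.0])]
side [-152.62521356 -832.12123906  872.85065365] [-2.21215159  0.00930769 -0.73313559] [[506.70684361   0.         320.17409789]
 [  0.         506.70684361 199.51027577]
 [  0.           0.           1.        ]]
cup_cream [([207.0, 163.0], 0.93, [474.0, 401.0])]
cup_pink [([285.0,
[... 670 characters left out ...]
.0, -347.0])]
{'time': 1.1, 'joint_pos': array([-5.64010525e-06,  3.13490242e-01, -4.70547311e-02,  1.21023686e+00,
       -3.07558450e-05,  1.57073940e+00]), 'qd': array([ 0.00039465, -0.00125893,  0.00116702,  0.00029985, -0.00186631,
       -0.00073071]), 'joint_efforts': array([ 3.66861161e-05, -5.39472091e+01,  3.40057039e+01,  1.63846267e-03,
        3.27193573e-05, -2.17597307e-05]), 'position': array([ 6.00003893e+02, -1.35611942e-02,  2.31325229e+02]), 'eef_rot': array([3.14157816e+00, 3.07566700e-05, 1.57084761e+00]), 'force': array([ 0.53199164, -0.11746458,  0.38361251]), 'ft_torque': array([ 0.0013539 , -0.01758917, -0.00484168]), 'grip_force': 0.0, 'opening': 85.02515167683262}
```

View pics/scene0.png

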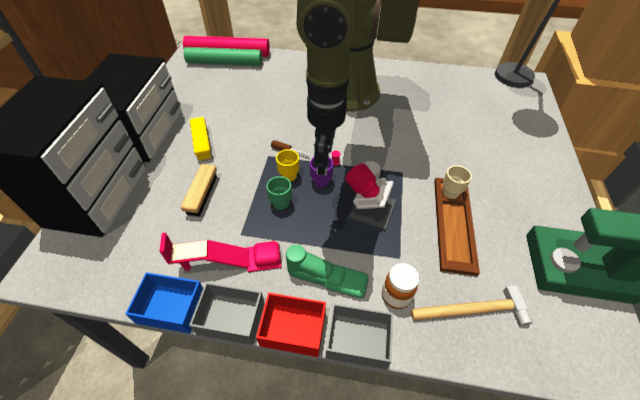

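View pics/side0.png

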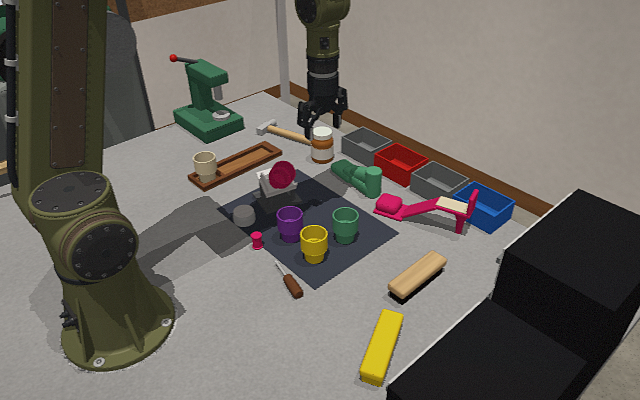

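Scene picture: green cup at (280,193); look-alikes are yellow (288,163) and purple (320,172). The pink cup is on the stand at (362,181), with the pink spool (336,157), pink shoe (220,255) and pink tube (226,46) also pink. Cream cup at (457,180). The natural brush is at (199,188), and the yellow one at (200,138) is to be left. I'll fit silhouettes in both views.

```bash
cat > fit.py <<'E'
from h import *
from scipy.optimize import minimize
a=np.linspace(0,2*np.pi,32,endpoint=False)
def ring(r,z): return np.c_[r*np.cos(a),r*np.sin(a),0*a+z]
def box(x,y,z0,z1): return np.array([[i*x/2,j*y/2,k] for i in(-1,1) for j in(-1,1) for k in(z0,z1)],float)
CUP=[np.r_[ring(23,0),ring(26.5,35)],np.r_[ring(33,35),ring(33,80)]]
BACK=[box(165,48,25,47)]; TRAY=[box(300,90,0,17)]
def sil(s,parts,Rm,t,sub=4):
    m=np.zeros(s['pixels'].shape[:2],np.uint8)
    C=rot(s['orientation']);K=np.array(s['mtx'])
    for P in parts:
        c=(P@Rm.T+t-np.array(s['position']))@C; u=c@K.T; u=u[:,:2]/u[:,2:]
        cv2.fillConvexPoly(m,np.round(cv2.convexHull(u.astype(np.float32))*16).astype(np.int32),255,cv2.LINE_AA,4)
    return m/255.
def mask(s,seed,lo,hi,rad):
    h=cv2.cvtColor(s['pixels'],cv2.COLOR_BGR2HSV);lo=np.array(lo);hi=np.array(hi)
    m=cv2.inRange(h,lo,hi) if lo[0]<=hi[0] else cv2.inRange(h,np.array([0,lo[1],lo[2]]),hi)|cv2.inRange(h,lo,np.array([180,hi[1],hi[2]]))
    r=np.zeros_like(m);cv2.circle(r,tuple(int(v) for v in seed),rad,255,-1);m&=r
    m=cv2.morphologyEx(m,cv2.MORPH_CLOSE,np.ones((3,3)))
    n,l,st,_=cv2.connectedComponentsWithStats(m); 
    return (l==1+np.argmax(st[1:,4])).astype(float) if n>1 else m*0.
def fit(views,parts,f,x0,step):
    "views: [(s,mask)], f(x)->(R,t)"
    def cost(x): 
        Rm,t=f(x);c=0
        for s,m in views:
            q=sil(s,parts,Rm,t);c+=1-np.minimum(q,m).sum()/np.maximum(q,m).sum()
        return c/len(views)
    x0=np.array(x0,float);best=None
    for k in range(3):
        S=np.vstack([x0]+[x0+np.eye(len(x0))[i]*step[i]*(-1)**k for i in range(len(x0))])
        r=minimize(cost,x0,method='Nelder-Mead',options=dict(initial_simplex=S,xatol=.02,fatol=1e-5,maxiter=600));x0=r.x
    return r.x,r.fun
Rz=lambda y:R.from_euler('z',y).as_matrix()
up=lambda z:(lambda x:(np.eye(3),np.array([x[0],x[1],z])))
yw=lambda z:(lambda x:(Rz(x[2]/60),np.array([x[0],x[1],z])))
lean=lambda x:(Rz(x[4]/60)@R.from_euler('y',-x[3]/60).as_matrix(),np.array(x[:3])) # leans to local -x
E
python3 - <<'E'
from fit import *
S={n:snapshot(n) for n in('scene','side')}
def go(name,seeds,lo,hi,rad,parts,f,x0,step):
    v=[(S[n],mask(S[n],sd,lo,hi,rad)) for n,sd in seeds.items()]
    x,c=fit(v,parts,f,x0,step);print(name,x.round(1),'cost',round(c,3),[int(m.sum()) for _,m in v],[round(fit([q],parts,f,x,step)[1],3) for q in v] if 0 else '')
    for (s,m) in v:
        e=(sil(s,parts,*f(x))>.5).astype(np.uint8);cs,_=cv2.findContours(e,cv2.RETR_EXTERNAL,cv2.CHAIN_APPROX_NONE)
        cv2.drawContours(s['pixels_d'],cs,-1,(255,255,0),1)
    return x
for s in S.values(): s['pixels_d']=s['pixels'].copy()
go('green',dict(scene=(279,193),side=(345,225)),(55,100,30),(85,255,255),28,CUP,up(0),(540,-125),(15,15))
go('cream',dict(scene=(457,180),side=(205,165)),(18,30,60),(35,150,255),24,CUP,up(5),(440,345),(15,15))
go('pink',dict(scene=(362,182),side=(283,176)),(165,120,40),(180,255,255),24,CUP,lean,(500,120,65,34,90-12),(15,15,15,10,15))
go('brush',dict(scene=(199,188),side=(418,275)),(8,60,90),(25,200,255),45,BACK,yw(0),(550,-350,-10),(15,15,15))
go('tray',dict(scene=(456,232),side=(238,165)),(3,90,30),(22,255,220),70,TRAY,yw(0),(530,345,3),(15,15,8))
n=[cv2.resize(S['scene']['pixels_d'][120:290,160:500],(800,400)),cv2.resize(S['side']['pixels_d'][120:320,160:460],(450,300))]
cv2.imwrite('pics/fit1.png',n[0]);
for n in S: print(n,proj(S[n],[480,120,65]))
E
```

```text
green [ 556.2 -127.9] cost 0.122 [657, 781] 
cream [437.6 346.8] cost 0.106 [734, 597] 
pink [539.1 120.5  73.   49.4  68.9] cost 0.086 [789, 581] 
brush [ 562.9 -359.     3.1] cost 0.206 [906, 1268] 
tray [544. 350.   1.] cost 0.17 [3628, 1609] 
scene [373.1635326  179.02356042]
side [262.02951764 189.29357503]
```

View pics/fit1.png

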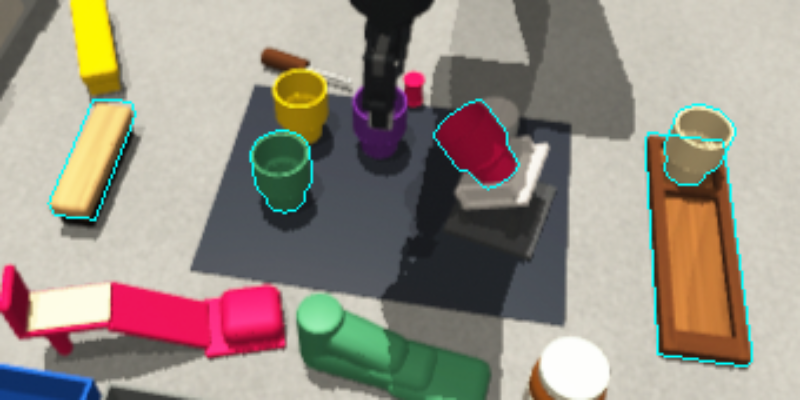

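Cyan outlines match the green cup (crop 283,170), pink (475,143), cream (700,143), brush (93,160) and tray. Colours and shapes agree with the description. Moving above green with the finger axis along world y, clear of yellow and purple.

Request:
{"fn": "step_arm", "kwargs": {"plan": [-1.3, -0.44, 0, -10, 1, -2.6, -0.88, 0, -20, 1, -3.8, -1.3, 0, -30, 1, -5.12, -1.76, 0, -40, 1, -5.12, -1.76, 0.5, -50, 1, -5.12, -1.76, 0.5, -60, 1, -5.12, -1.76, 0.5, -70, 1, -5.12, -1.76, 0.5, -80, 1, -5.12, -1.76, 0.5, -90, 1, -5.12, -1.76, 0.5, -90, 1]}}

```text
time: 2.45
position: [556.0, -128.0, 218.8]
eef_rot: [3.142, 0.0, 3.14]
force: [0.5, -0.1, -0.7]
opening: 85.5
grip_force: 0.0
```

```bash
cat >> fit.py <<'E'
def wsnap():
    st=read_state();s=snapshot('wrist');M=np.array(s['mount'])
    T=np.eye(4);T[:3,:3]=rot(st['eef_rot']);T[:3,3]=st['position'];s['T']=T@M;s['st']=st;return s
def wproj(s,P):
    P=np.atleast_2d(np.array(P,float));c=(P-s['T'][:3,3])@s['T'][:3,:3];K=np.array(s['mtx'])
    rr=np.hypot(c[:,0],c[:,1]);th=np.arctan2(rr,c[:,2]);k=th/np.maximum(rr,1e-9)
    return np.c_[K[0,0]*c[:,0]*k+K[0,2],K[1,1]*c[:,1]*k+K[1,2]]
_sil=sil
def sil(s,parts,Rm,t):
    if 'T' not in s: return _sil(s,parts,Rm,t)
    m=np.zeros(s['pixels'].shape[:2],np.uint8)
    for P in parts:
        u=wproj(s,P@Rm.T+t)
        cv2.fillConvexPoly(m,np.round(cv2.convexHull(u.astype(np.float32))*16).astype(np.int32),255,cv2.LINE_AA,4)
    return m/255.
def draw(img,s,parts,Rm,t):
    e=(sil(s,parts,Rm,t)>.5).astype(np.uint8);cs,_=cv2.findContours(e,cv2.RETR_EXTERNAL,cv2.CHAIN_APPROX_NONE)
    cv2.drawContours(img,cs,-1,(255,255,0),1)
E
python3 - <<'E'
from fit import *
s=wsnap();print(s['st']['time'],s['st']['position'],s['st']['eef_rot'],s['st']['joint_pos'].round(2),s['mtx'],s['T'].round(2))
d=s['pixels'].copy()
p0=wproj(s,[556,-128,50])[0];m=mask(s,p0,(55,100,30),(85,255,255),90)
x,c=fit([(s,m)],CUP,up(0),(556,-128),(10,10));print('green wrist',x,c)
draw(d,s,CUP,*up(0)(x));draw(d,s,CUP,*up(0)((556.2,-127.9)));cv2.imwrite('pics/w1.png',d)
S={n:snapshot(n) for n in('scene','side')}
for n in S: cv2.imwrite(f'pics/{n}1.png',S[n]['pixels'])
v=[(S['scene'],mask(S['scene'],(362,182),(165,120,40),(180,255,255),30)),(S['side'],mask(S['side'],(283,176),(165,120,40),(180,255,255),24))]
print([m.sum() for _,m in v])
x,c=fit(v,CUP,lean,(500,120,65,34,90),(15,15,15,10,15));print('free',x.round(1),c)
x,c=fit(v,CUP,lambda x:lean([*x[:3],33.5,x[3]]),(500,120,65,90),(15,15,15,15));print('32',x.round(1),c)
for t in ['yellow']:
  for sd,n in (((288,163),'yellow'),):
    m=mask(S['scene'],sd,(22,150,60),(32,255,255),28);print(n,fit([(S['scene'],m)],CUP,up(0),(460,-115),(10,10)))
E
```

```text
2.45 [ 555.9876759  -128.01935174  218.81515348] [3.14158668e+00 1.69921822e-05 3.13967814e+00] [-0.23  0.26 -0.14  1.16  0.   -0.22] [[309.70691629   0.         319.71194619]
 [  0.         309.70691629 197.55780514]
 [  0.           0.           1.        ]] [[ 0.0000e+00  9.6000e-01  2.6000e-01  4.9040e+02]
 [ 1.0000e+00 -0.0000e+00 -0.0000e+00 -1.2769e+02]
 [-0.0000e+00  2.6000e-01 -9.6000e-01  3.6090e+02]
 [ 0.0000e+00  0.0000e+00  0.0000e+00  1.0000e+00]]
green wrist [ 558.04577033 -126.95978067] 0.46571442317761025
[np.float64(786.0), np.float64(585.0)]
free [536.6 119.9  70.1  46.1  72.3] 0.09149458557335599
32 [528.3 115.6  61.4  87.5] 0.14426871222612103
yellow (array([ 449.07252976, -128.54475428]), np.float64(0.14044171793370164))
```

View pics/w1.png

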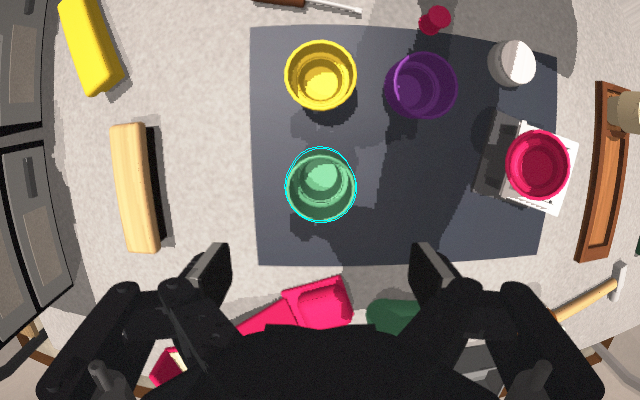

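Wrist picture: green at (321,185), with yellow (320,75) and purple (421,85) clear of the open fingers. Pink is on the stand at (538,165). The fits agree within 2 mm, so I'll grasp green.

Request:
{"fn": "step_arm", "kwargs": {"plan": [-0.06, 0.02, 2, 0, 1, -0.06, 0.02, 4, 0, 1, -0.06, 0.02, 5.5, 0, 1, -0.06, 0.02, 6.6, 0, 1, -0.06, 0.02, 7.2, 0, 1, -0.06, 0.02, 7.2, 0, 0, -0.06, 0.02, 7.2, 0, 0, -0.06, 0.02, 7.2, 0, 0, -0.06, 0.02, 7.2, 0, 0], "force": 25}}

```text
time: 3.72
position: [558.0, -127.6, 39.5]
eef_rot: [-3.141, 0.001, 3.142]
force: [0.0, 0.4, -0.9]
opening: 64.7
grip_force: 28.1
```

Request:
{"fn": "step_arm", "kwargs": {"plan": [0, 0, -1.5, 0, 0, 0, 0, -3.5, 0, 0, 0, 0, -5.5, 0, 0, 0, 1, -7, 0, 0, 0.3, 3, -7, 0, 0, 0.6, 5.3, -7, 0, 0, 0.9, 7.6, -7, 0, 0, 1.2, 9.9, -7, 0, 0, 1.5, 12.2, -7, 0, 0, 1.8, 14.2, -7, 0, 0]}}

```text
time: 4.97
position: [512.0, 229.6, 214.3]
eef_rot: [3.141, 0.001, -3.141]
force: [0.9, 0.1, -0.8]
opening: 64.3
grip_force: 28.4
```

Request:
{"fn": "step_arm", "kwargs": {"plan": [0.2, 1.8, 0, 0, 0, 0.4, 3.2, 0, 0, 0, 0.52, 4.2, 0, 0, 0, 0.52, 4.7, 0, 0, 0, 0.52, 4.8, 0, 0, 0, 0.52, 4.8, 0, 0, 0]}}

```text
time: 5.72
position: [499.7, 346.7, 213.8]
eef_rot: [-3.141, 0.0, 3.141]
force: [0.0, -0.1, -0.6]
opening: 64.5
grip_force: 28.4
```

```bash
python3 - <<'E'
from fit import *
s=wsnap();print(s['st']['time'],s['st']['position'],s['st']['eef_rot'],s['st']['opening'])
S={n:snapshot(n) for n in('scene','side')}
for n in S: cv2.imwrite(f'pics/{n}2.png',S[n]['pixels'])
p0=wproj(s,[438,347,50])[0];print(p0)
v=[(s,mask(s,p0,(15,20,40),(38,170,255),80)),(S['scene'],mask(S['scene'],(457,180),(15,20,50),(38,160,255),28)),(S['side'],mask(S['side'],(205,165),(15,20,50),(38,160,255),24))]
print([m.sum() for _,m in v])
d=s['pixels'].copy()
for k in ([0],[1],[2],[1,2],[0,1,2]): print(k,*fit([v[i] for i in k],CUP,up(5),(440,347),(8,8)))
x,c=fit(v,CUP,up(5),(440,347),(8,8));draw(d,s,CUP,*up(5)(x));draw(d,s,TRAY,*yw(0)((544,350,1)));cv2.imwrite('pics/w2.png',d)
E
```

```text
5.725 [499.68542308 346.74992386 213.83422328] [-3.14114026e+00  2.13848651e-05  3.14088537e+00] 64.5201517896678
[319.8549729  119.27703826]
[np.float64(4384.0), np.float64(1642.0), np.float64(621.0)]
[0] [440.58912811 348.00836198] 0.0454524103757995
[1] [437.14248256 346.86735806] 0.5571147824309381
[2] [438.03372049 348.16384292] 0.10132515281452426
[1, 2] [437.70819725 347.99519762] 0.3308788792187533
[0, 1, 2] [439.38510317 348.09203538] 0.2431822493984821
```

View pics/w2.png

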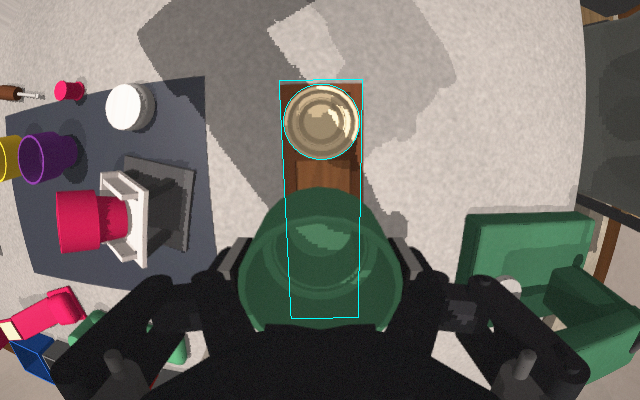

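Wrist picture: cream at (321,120) in the bay, outline fit good (cost 0.045); green is held in the fingers. Nesting green.

Request:
{"fn": "step_arm", "kwargs": {"plan": [0.8, 0.05, 0, 0, 0, 1.8, 0.05, 0.3, 0, 0, 2.36, 0.05, 1, 0, 0, 2.36, 0.05, 2.2, 0, 0, 2.36, 0.05, 3.2, 0, 0, 2.36, 0.05, 3.8, 0, 0, 2.36, 0.05, 4.3, 0, 0, 2.36, 0.05, 4.6, 0, 0, 2.36, 0.05, 4.8, 0, 0, 2.36, 0.05, 4.8, 0, 0]}}

```text
time: 7.12
position: [440.5, 348.8, 93.8]
eef_rot: [-3.142, -0.0, -3.142]
force: [0.2, -0.5, -0.9]
opening: 64.7
grip_force: 28.4
```

Request:
{"fn": "step_arm", "kwargs": {"plan": [0, 0, 0.08, 0, 0, 0, 0, 0.16, 0, 0, 0, 0, 0.2, 0, 0, 0, 0, 0.2, 0, 0]}}

```text
time: 7.62
position: [440.7, 349.0, 89.1]
eef_rot: [3.141, 0.0, -3.142]
force: [-0.5, 0.3, 1.4]
opening: 64.4
grip_force: 28.5
```

Request:
{"fn": "step_arm", "kwargs": {"plan": [0, 0, 0.03, 0, 0, 0, 0, 0.03, 0, 0.7, 0, 0, 0.03, 0, 1, 0, 0, 0.03, 0, 1, 0, 0, 0, 0, 1, 0, 0, -1, 0, 1, 0, 0, -2.5, 0, 1, -1, 0, -4.5, 0, 1, -2, 0, -5.5, 0, 1, -2.4, 0, -5.5, 0, 1]}}

```text
time: 8.88
position: [502.8, 349.6, 228.6]
eef_rot: [3.139, 0.004, 3.141]
force: [-0.2, 0.3, -0.3]
opening: 85.4
grip_force: 0.0
```

```bash
python3 - <<'E'
from fit import *
s=wsnap();print(s['st']['time'],s['st']['position'],s['st']['force'])
S={n:snapshot(n) for n in('scene','side')};cv2.imwrite('pics/w3.png',s['pixels'])
p0=wproj(s,[440,348,100])[0]
ml=mask(s,p0,(40,60,20),(90,255,255),90)
print('green top',[ (z,*fit([(s,ml)],CUP,up(z),(440,348),(8,8))) for z in (50,55)])
sd=S['side'];m=mask(sd,proj(sd,[440,348,100]),(55,80,20),(90,255,255),26)
print('side z fit',fit([(sd,m)],CUP[1:],lambda x:(np.eye(3),np.array([x[0],x[1],x[2]])),(440,348,50),(5,5,5)))
cv2.imwrite('pics/sidec.png',cv2.resize(sd['pixels'][120:220,150:300],(600,400)))
sc=S['scene']
pp=wproj(s,[515,100,110])[0];print(pp)
v=[(s,mask(s,pp,(165,120,40),(180,255,255),90)),(sc,mask(sc,(362,182),(165,120,40),(180,255,255),30)),(sd,mask(sd,(283,176),(165,120,40),(180,255,255),24))]
print([m.sum() for _,m in v])
for k in ([0],[0,1],[0,2],[1,2],[0,1,2]):
  x,c=fit([v[i] for i in k],CUP,lambda x:lean([*x[:3],33.5,x[3]]),(520,118,65,85),(10,10,10,10));print(k,'32',x.round(1),round(c,3))
  x,c=fit([v[i] for i in k],CUP,lean,(520,118,65,34,85),(10,10,10,5,10));print(k,'free',x.round(1),round(c,3))
d=s['pixels'].copy();draw(d,s,CUP,*lean(x));cv2.imwrite('pics/w3d.png',d)
E
```

```text
8.875 [502.80874139 349.57627094 228.58377081] [-0.16852423  0.28261889 -0.28898137]
green top [(50, array([442.61509132, 349.02690506]), np.float64(0.06059966487604673)), (55, array([443.5165027 , 349.45525102]), np.float64(0.09774145858041028))]
side z fit (array([439.72566285, 341.5834068 ,  61.31443521]), np.float64(0.413579973416039))
[ 89.17874827 203.69631416]
[np.float64(3521.0), np.float64(768.0), np.float64(585.0)]
[0] 32 [540.9 103.8  49.9  72.7] 0.048
[0] free [537.8 113.4  59.4  41.9  79.4] 0.025
[0, 1] 32 [534.2 114.6  62.6  78.7] 0.122
[0, 1] free [534.4 120.9  68.   44.6  81.8] 0.083
[0, 2] 32 [537.9 114.5  60.   70.9] 0.121
[0, 2] free [536.  121.9  68.6  44.6  78.2] 0.081
[1, 2] 32 [529.3 115.5  61.2  83.9] 0.153
[1, 2] free [539.7 119.7  72.7  48.4  68. ] 0.096
[0, 1, 2] 32 [535.3 114.5  62.2  76.1] 0.135
[0, 1, 2] free [535.4 121.3  68.8  44.5  78.9] 0.098
```

View pics/w3d.png

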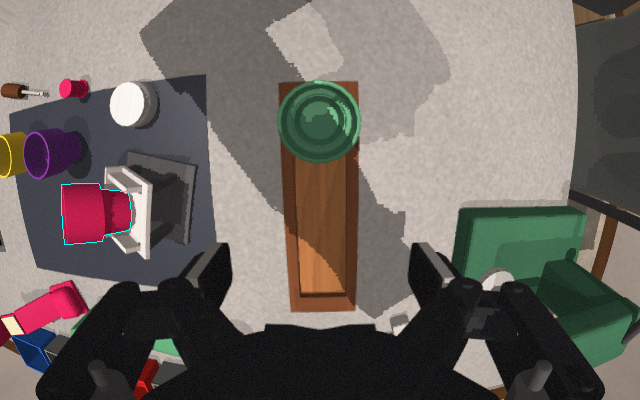

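Wrist picture: green sits concentric on the stack at (320,122). Pink is on the stand at (97,213), leaning away from the tray; the lane is empty at (322,230). Moving over pink with the finger axis across its lean.

Request:
{"fn": "step_arm", "kwargs": {"plan": [0, -1, 0, -8, 1, 0, -2.5, 0, -16, 1, -0.2, -4.5, 0, -24, 1, -0.4, -6.5, 0, -32, 1, -0.6, -8.3, 0, -40, 1, -0.8, -9.8, 0, -48, 1, -1, -10.6, 0, -56, 1, -1, -10.8, 0, -64, 1, -1, -10.8, 0, -75, 1, -1, -10.8, 0, -75, 1]}}

```text
time: 10.28
position: [523.8, 78.8, 224.8]
eef_rot: [3.139, -0.001, -1.834]
force: [-0.1, 0.6, -0.6]
opening: 85.3
grip_force: 0.0
```

```bash
python3 - <<'E'
from fit import *
s=wsnap();print(s['st']['time'],s['st']['position'],s['st']['eef_rot'],s['st']['joint_pos'].round(2))
cv2.imwrite('pics/w4.png',s['pixels'])
o=dict(s);o['pixels']=cv2.imread('pics/w3.png');T=np.eye(4);T[:3,:3]=rot([3.1405,.002,3.141]);T[:3,3]=[502.81,349.58,228.58];o['T']=T@np.array(s['mount'])
P=lambda q:mask(q,wproj(q,[528,80,105])[0],(165,110,30),(180,255,255),110)
v=[(s,P(s)),(o,P(o))]
print([m.sum() for _,m in v])
for k in ([0],[1],[0,1]):
  for nm,f,x0,st in (('32',lambda x:lean([*x[:3],33.5,x[3]]),(535,113,62,79),(8,8,8,8)),('free',lean,(535,113,62,34,79),(8,8,8,5,8))):
    x,c=fit([v[i] for i in k],CUP,f,x0,st);X=x if nm=='free' else [*x[:3],33.5,x[3]]
    Rm,t=lean(X);print(k,nm,x.round(1),round(c,3),'collar',(t+Rm[:,2]*57.5).round(1))
d=s['pixels'].copy();draw(d,s,CUP,*lean(x));cv2.imwrite('pics/w4d.png',d)
E
```

```text
10.275 [523.84125484  78.84847693 224.82796452] [ 3.13884147e+00 -9.69656196e-04 -1.83404102e+00] [ 0.15  0.19 -0.23  1.16  0.   -1.16]
[np.float64(5842.0), np.float64(3531.0)]
[0] 32 [533.3 114.4  64.9  80. ] 0.035 collar [526.1  84.8 113.7]
[0] free [535.4 122.6  61.6  42.6  80.1] 0.015 collar [526.6  86.2 105.2]
[1] 32 [540.4 102.9  50.9  72.4] 0.047 collar [529.6  74.4  99.7]
[1] free [536.6 113.2  61.1  42.   80. ] 0.025 collar [527.8  77.2 105.1]
[0, 1] 32 [535.1 114.2  62.   76.9] 0.064 collar [526.5  85.  110.8]
[0, 1] free [534.3 118.8  65.1  39.2  80.1] 0.048 collar [526.1  84.8 110.8]
```

View pics/w4d.png

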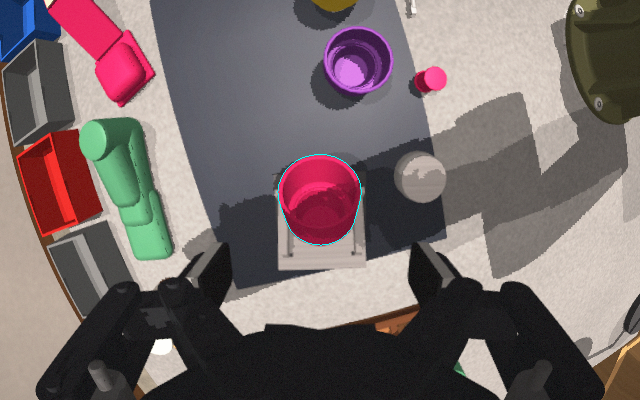

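Wrist picture: pink mouth at (320,200), axis aligned with the picture's column, finger gap either side is clear; the tin (420,177) is well outside. Descend and grip the collar.

Request:
{"fn": "step_arm", "kwargs": {"plan": [-0.23, 0.03, 0.5, -1.5, 1, -0.23, 0.03, 2, -1.5, 1, -0.23, 0.03, 3.5, -1.5, 1, -0.23, 0.03, 4.6, -1.5, 1, -0.23, 0.03, 5.2, -1.5, 1, -0.23, 0.03, 5.4, -1.5, 1, -0.23, 0.03, 5.4, -1.5, 0, -0.23, 0.03, 5.4, -1.5, 0, -0.23, 0.03, 5.4, -1.5, 0, -0.23, 0.03, 5.4, -1.5, 0], "force": 30}}

```text
time: 11.58
position: [526.8, 84.5, 92.1]
eef_rot: [-3.14, 0.0, -1.807]
force: [-1.2, -0.7, 5.8]
opening: 66.7
grip_force: 33.6
```

Request:
{"fn": "step_arm", "kwargs": {"plan": [0.1, 0, -0.17, 0, 0, 0.27, 0, -0.42, 0, 0, 0.53, 0, -0.85, 0, 0, 0.85, 0, -1.36, 0, 0, 1.2, 0, -1.92, 0, 0, 1.5, 0, -2.6, 0, 0, 1.5, 0, -3.5, 0, 0, 1.5, 0, -4.2, 0, 0, 1.5, 0, -4.4, 0, 0, 1.5, 0, -4.4, 0, 0]}}

```text
time: 12.82
position: [517.7, 47.9, 201.6]
eef_rot: [-3.141, 0.0, -1.807]
force: [-0.4, -1.0, -1.5]
opening: 66.4
grip_force: 33.6
```

```bash
python3 - <<'E'
from fit import *
s=wsnap();st=s['st'];print(st['time'],st['position'],st['eef_rot'],st['opening'],st['grip_force'])
S={n:snapshot(n) for n in('scene','side')}
p=st['position']+[0,0,22];v=[]
for n in S:
    m=mask(S[n],proj(S[n],p),(165,110,30),(180,255,255),34);v.append((S[n],m))
f=lambda x:(lambda Rm:(Rm,p+[0,0,x[2]]-Rm@[0,0,x[3]]))(lean([0,0,0,x[0],x[1]])[0])
for k in ([0],[1],[0,1]):print(k,*fit([v[i] for i in k],CUP,f,(33,80,0,57),(8,8,4,6)))
cv2.imwrite('pics/w5.png',s['pixels'])
# lane floor estimate from saved w3 view: candidate lane rectangle drawn
o=dict(s);o['pixels']=cv2.imread('pics/w3.png');T=np.eye(4);T[:3,:3]=rot([3.1405,.002,3.141]);T[:3,3]=[502.81,349.58,228.58];o['T']=T@np.array(s['mount'])
from scipy.optimize import least_squares
for px in ((283,81),(358,81),(291,311),(356,309),(302,293),(345,295)):
    z=17 
    r=least_squares(lambda q:wproj(o,[q[0],q[1],z])[0]-px,[540,350]);print(px,r.x.round(1))
c=cv2.resize(o['pixels'][60:330,250:400],(600,1080),interpolation=cv2.INTER_CUBIC)[:,:]
cv2.imwrite('pics/w3c.png',cv2.resize(np.hstack([cv2.resize(o['pixels'][70:320,265:385],(288,600)),cv2.resize(S['side']['pixels'][80:220,180:360],(480,600*0+373)) if 0 else cv2.resize(S['side']['pixels'][60:260,160:330],(510,600))]),(798,600)))
E
```

```text
12.825 [517.65233884  47.88364652 201.64522395] [-3.14095365e+00  1.97030139e-04 -1.80656045e+00] 66.38101978195483 33.63823901527212
[0] [59.86993736 61.06377459 -1.83759525 58.8797702 ] 0.3924709634686051
[1] [46.7146707  75.98342584 -1.46353722 70.69467961] 0.12877340062718434
[0, 1] [57.56803204 58.69096668 -3.43603088 58.21577973] 0.2727128246548204
(283, 81) [397.1 307.7]
(358, 81) [397.1 392.2]
(291, 311) [696.4 308.9]
(356, 309) [693.3 399. ]
(302, 293) [665.7 325. ]
(345, 295) [669.2 382.8]
```

View pics/w3c.png

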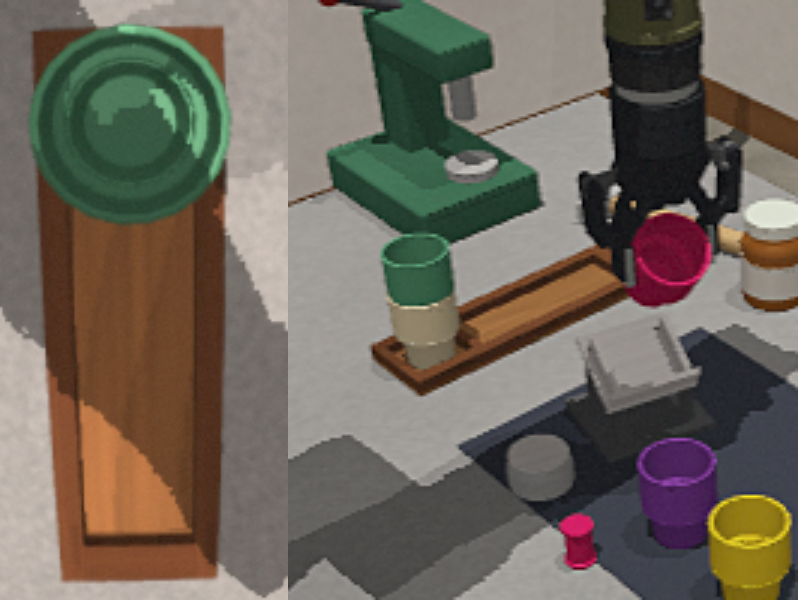

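Left half: green is seated over the bay, lane empty. Right half: green on cream is a straight stack, and pink is held still leaning. The tool can't tilt, so I'll right pink by pressing its low foot edge on clear bench between stand and tray and moving the grip over it.

Request:
{"fn": "step_arm", "kwargs": {"plan": [-0.8, 0.2, 0, -3, 0, -2.2, 0.5, 0, -6, 0, -4, 0.9, 0, -9, 0, -5.6, 1.3, 0, -12, 0, -6.7, 1.5, 0.5, -13.5, 0, -7.1, 1.62, 2, -13.5, 0, -7.1, 1.62, 3.8, -13.5, 0, -7.1, 1.62, 5, -13.5, 0, -7.1, 1.62, 5.5, -13.5, 0, -7.1, 1.62, 5.5, -13.5, 0], "force": 20}}

```text
time: 14.22
position: [518.9, 229.8, 63.1]
eef_rot: [3.14, -0.001, -1.571]
force: [-0.2, -0.3, -1.5]
opening: 66.4
grip_force: 33.6
```

```bash
cat > pk.py <<'E'
from fit import *
def pink(name,x0=(33,94,0,58)):
    s=wsnap();st=s['st'];print(st['time'],st['position'].round(1),st['eef_rot'].round(3),st['force'].round(1),st['opening'])
    S={n:snapshot(n) for n in('scene','side')};p=st['position']+[0,0,22];v=[]
    for n in S:
        m=mask(S[n],proj(S[n],p-[0,0,10]),(165,110,25),(180,255,255),36);v.append((S[n],m))
    f=lambda x:(lambda Rm:(Rm,p+[0,0,x[2]]-Rm@[0,0,x[3]]))(lean([0,0,0,x[0],94])[0])
    x,c=fit(v[1:],CUP,lambda x:f([x[0],0,0,x[1]]),(x0[0],x0[3]),(8,6));print('side: tilt',np.degrees(x[0]/60).round(1),x.round(1),round(c,3))
    d=S['side']['pixels'].copy()
    c0=proj(S['side'],p).astype(int);q=lambda d,c,n:cv2.resize(d[max(c[1]-n,0):c[1]+n,max(c[0]-n,0):c[0]+n],(400,400),interpolation=cv2.INTER_CUBIC)
    e=proj(S['scene'],p).astype(int)
    cv2.imwrite(f'pics/{name}.png',np.hstack([q(d,c0,45),q(S['scene']['pixels'],e,45)]))
E
python3 -c "from pk import *; pink('p1')"
```

```text
14.225 [518.9 229.8  63.1] [ 3.140e+00 -1.000e-03 -1.571e+00] [-0.2 -0.3 -1.5] 66.35398904947421
side: tilt 44.7 [46.8 61. ] 0.21
```

View pics/p1.png

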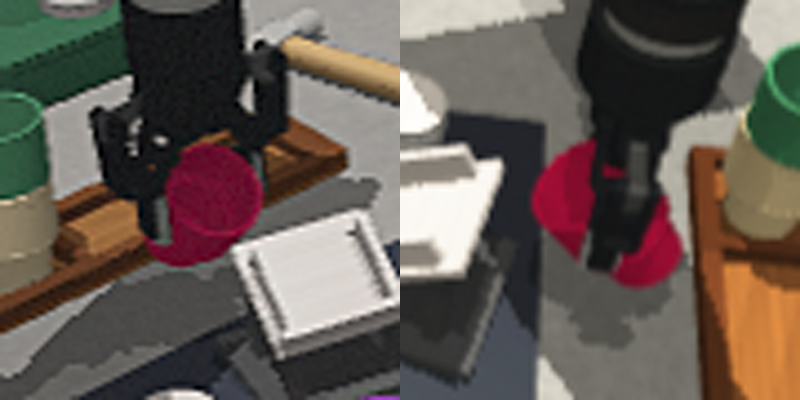

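Crops: pink is held leaning towards the stand, foot clear of the bench, tray and stack untouched. Lowering gently until contact.

Request:
{"fn": "step_arm", "kwargs": {"plan": [0, 0, 0.4, 0, 0, 0, 0, 0.7, 0, 0, 0, 0, 0.85, 0, 0, 0, 0, 0.95, 0, 0, 0, 0, 0.95, 0, 0]}}

```text
time: 15.0
position: [519.4, 230.0, 39.8]
eef_rot: [3.141, -0.0, -1.571]
force: [-0.8, -0.6, -1.6]
opening: 66.6
grip_force: 33.6
```

```bash
cat > pk.py <<'E'
from fit import *
def pink(x0=(34,58),fz=22,az=94,z0=None):
    st=read_state();print(st['time'],st['position'].round(1),st['force'].round(1),round(st['opening'],1))
    p=st['position']+[0,0,fz];V=[]
    for n in('scene','side'):
        s=snapshot(n);cv2.imwrite(f'pics/last_{n}.png',s['pixels']);h=cv2.cvtColor(s['pixels'],cv2.COLOR_BGR2HSV)
        m=mask(s,proj(s,p-[0,0,10]),(165,110,25),(180,255,255),40)
        care=((h[...,2]>75)|(m>0)).astype(float);V.append((s,m,care))
    f=lambda x:(lambda Rm:(Rm,p+[0,x[2],x[3]]-Rm@[0,0,x[1]]))(lean([0,0,0,x[0],az])[0])
    def cost(x,V=V):
        c=0
        for s,m,k in V:
            q=sil(s,CUP,*f(x))*k;c+=1-np.minimum(q,m).sum()/np.maximum(q,m).sum()
        return c/len(V)+1e-4*(x[2]**2+x[3]**2)
    for W in (V,V[:1],V[1:]):
        best=min((minimize(cost,[t,x0[1],0,0],args=(W,),method='Nelder-Mead',options=dict(initial_simplex=np.array([[t,x0[1],0,0],[t+8,x0[1],0,0],[t,x0[1]+6,0,0],[t,x0[1],4,0],[t,x0[1],0,4]],float),maxiter=500)) for t in (2,20,40)),key=lambda r:r.fun)
        print('tilt deg',np.degrees(best.x[0]/60).round(1),'a,dy,dz',best.x[1:].round(1),'cost',round(best.fun,3),'underside',f(best.x)[1].round(1))
E
python3 -c "from pk import *; pink()"
```

```text
15.0 [519.4 230.   39.8] [-0.8 -0.6 -1.6] 66.6
tilt deg 18.4 a,dy,dz [30.9 -5.1 -1.4] cost 0.258 underside [519.5 234.7  31.1]
tilt deg -78.1 a,dy,dz [57.2 -0.4  6.7] cost 0.131 underside [519.2 173.7  56.8]
tilt deg 37.7 a,dy,dz [60.7  3.1  1.2] cost 0.151 underside [519.6 270.2  15. ]
```

```bash
python3 - <<'E'
from fit import *
a=cv2.imread('pics/side1.png');b=cv2.imread('pics/scene2.png');c=cv2.imread('pics/w3.png')
q=lambda d,x,y:cv2.resize(d[y:y+72,x:x+66],(396,432),interpolation=cv2.INTER_CUBIC)
# side x0=240,y0=155 ; scene 335,160 (grid 6x) ; wrist w3 85,150 zoom 0.. 
A=cv2.resize(a[160:220,240:320],(400,300),interpolation=cv2.INTER_CUBIC)
B=cv2.resize(b[160:220,330:410],(400,300),interpolation=cv2.INTER_CUBIC)
C=cv2.resize(c[145:265,60:220],(400,300),interpolation=cv2.INTER_CUBIC)
D=cv2.resize(cv2.imread('pics/last_side.png')[160:220,240:320],(400,300),interpolation=cv2.INTER_CUBIC)
cv2.imwrite('pics/comp.png',np.vstack([np.hstack([A,B]),np.hstack([C,D])]))
E
```

```text
(no output)
```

View pics/comp.png

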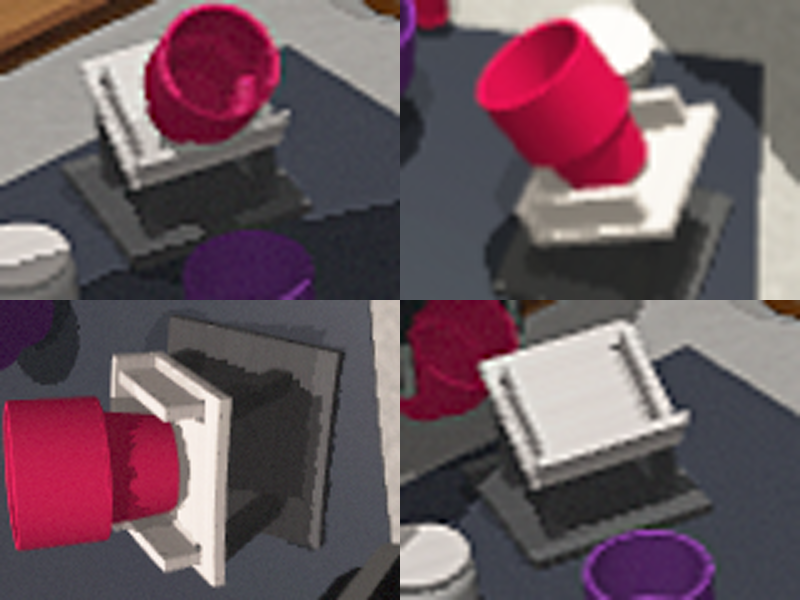

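```bash
python3 - <<'E'
from fit import *
from scipy.optimize import least_squares
S={n:snapshot(n) for n in('scene','side')}
s=wsnap();T=np.eye(4);T[:3,:3]=rot([3.1405,.002,3.141]);T[:3,3]=[502.81,349.58,228.58];o=dict(s);o['T']=T@np.array(s['mount'])
for nm,a,b,c in (('near',(393,181.6),(256.4,172.4),(148.8,183)),('far',(385,207),(286,164.4),(147.2,257.8))):
    f=lambda X:np.r_[proj(S['scene'],X)-a,proj(S['side'],X)-b,wproj(o,X)[0]-c]
    r=least_squares(f,[530,150,90]);print(nm,r.x.round(1),r.fun.round(1))
E
```

```text
near [498.5 170.3  86.6] [-0.4 -0.4 -0.5  0.3  0.2  0.3]
far [586.6 150.7  85.4] [-1.7 -0.5 -1.1 -0.2  0.6  0.4]
```

Composite: the stand's back edge is clear. Its corners triangulate to (498,170,87) and (587,151,85). I'll lower pink's leaning collar beside that fixed edge so the edge swings it upright in the pads.

Request:
{"fn": "step_arm", "kwargs": {"plan": [0, 0, -0.8, 0, 0, 0, 0, -2, 3, 0, 0.2, -0.2, -2.8, 6, 0, 0.6, -0.5, -2.8, 9, 0, 1.1, -0.9, -2.8, 12.5, 0, 1.4, -1.15, -2.6, 12.5, 0, 1.49, -1.21, -2.1, 12.5, 0, 1.49, -1.21, -1.7, 12.5, 0, 1.49, -1.21, -1.7, 12.5, 0]}}

```text
time: 16.38
position: [548.9, 192.8, 81.2]
eef_rot: [3.14, -0.001, -1.788]
force: [0.6, 0.3, -0.5]
opening: 66.2
grip_force: 33.6
```

Request:
{"fn": "step_arm", "kwargs": {"plan": [0, 0, 0.1, 0, 0, 0, 0, 0.2, 0, 0, 0, 0, 0.3, 0, 0, 0, 0, 0.4, 0, 0, 0, 0, 0.5, 0, 0, 0, 0, 0.6, 0, 0, 0, 0, 0.6, 0, 0]}}

```text
time: 17.25
position: [552.9, 196.3, 70.7]
eef_rot: [-3.137, 0.008, -1.787]
force: [0.7, 8.0, 10.5]
opening: 66.9
grip_force: 35.8
```

Request:
{"fn": "step_arm", "kwargs": {"plan": [0, 0, 0.1, 0, 0, 0, 0, 0.2, 0, 0, 0, 0, 0.3, 0, 0, 0, 0, 0.4, 0, 0, 0, 0, 0.4, 0, 0, 0, 0, 0.4, 0, 0]}}

```text
time: 18.0
position: [554.3, 197.4, 61.4]
eef_rot: [-3.135, 0.01, -1.787]
force: [2.7, 11.0, 13.3]
opening: 66.8
grip_force: 39.0
```

```bash
python3 -c "from pk import *; pink(az=81)"
```

```text
18.0 [554.3 197.4  61.4] [ 2.7 11.  13.3] 66.8
tilt deg 17.8 a,dy,dz [54.3  3.3  0.9] cost 0.372 underside [557.9 216.9  32.7]
tilt deg -5.2 a,dy,dz [80.9  9.7 -0.9] cost 0.322 underside [552.7 199.9   2. ]
tilt deg 54.5 a,dy,dz [52.3  8.6 12.4] cost 0.146 underside [563.6 247.5  65.5]
```

Request:
{"fn": "step_arm", "kwargs": {"plan": [0.05, 0, 0.1, 0, 0, 0.1, 0, 0.2, 0, 0, 0.15, 0, 0.3, 0, 0, 0.2, 0, 0.4, 0, 0, 0.2, 0, 0.4, 0, 0]}}

```text
time: 18.73
position: [554.1, 194.4, 51.6]
eef_rot: [-3.134, 0.014, -1.786]
force: [4.9, 16.8, 9.8]
opening: 66.3
grip_force: 38.8
```

Request:
{"fn": "step_arm", "kwargs": {"plan": [0.1, 0, 0.08, 0, 0, 0.2, 0, 0.15, 0, 0, 0.3, 0, 0.15, 0, 0, 0.3, 0, 0.15, 0, 0]}}

```text
time: 19.23
position: [553.5, 191.6, 48.1]
eef_rot: [-3.135, 0.023, -1.784]
force: [7.0, 31.0, 3.7]
opening: 66.5
grip_force: 37.6
```

```bash
python3 -c "from pk import *; pink(az=81)"
```

```text
19.225 [553.5 191.6  48.1] [ 7.  31.   3.7] 66.5
tilt deg 3.2 a,dy,dz [57.7  0.7  1. ] cost 0.343 underside [554.2 195.4  13.5]
tilt deg 1.6 a,dy,dz [58.1  1.  -0.5] cost 0.082 underside [553.9 194.2  11.6]
tilt deg 49.0 a,dy,dz [27.8 16.7 19.1] cost 0.205 underside [558.1 228.8  70.9]
```

Upright within ~2°. Backing off to clear bench, setting it flat, and releasing so it squares itself.

Request:
{"fn": "step_arm", "kwargs": {"plan": [-0.4, 0, -0.2, 0, 0, -1.2, 0, -0.4, 0, 0, -2.2, 0, -0.4, 0, 0, -3, 0, -0.3, 0, 0, -3, 0, 0, 0, 0, -3, 0, 0.2, 0, 0, -3, 0, 0.28, 0, 0, -3, 0, 0.34, 0, 0, -3, 0, 0.34, 0, 0]}}

```text
time: 20.45
position: [562.5, 253.4, 36.0]
eef_rot: [3.14, 0.0, -1.79]
force: [-3.9, 0.0, 6.3]
opening: 66.5
grip_force: 37.8
```

Request:
{"fn": "step_arm", "kwargs": {"plan": [0, 0, 0, 0, 0.5, 0, 0, 0, 0, 1, 0, 0, 0, 0, 1, 0, 0, 0, 0, 1]}}

```text
time: 20.95
position: [563.6, 253.7, 35.3]
eef_rot: [-3.141, 0.0, -1.789]
force: [-0.2, -0.4, 0.5]
opening: 85.4
grip_force: 0.0
```

```bash
python3 -c "
from pk import *
pink((2,58),az=81)
st=read_state();s=snapshot('scene');t=snapshot('side')
for q,n in((s,'scene'),(t,'side')):
    m=mask(q,proj(q,[st['position'][0],st['position'][1],50]),(165,110,25),(180,255,255),40);print(n,fit([(q,m)],CUP,up(0),st['position'][:2],(5,5)))
"
```

```text
20.95 [563.6 253.7  35.3] [-0.2 -0.4  0.5] 85.4
tilt deg -2.1 a,dy,dz [55.8  6.6  2.2] cost 0.153 underside [563.1 258.3   3.7]
tilt deg -1.8 a,dy,dz [56.   6.4  2.4] cost 0.1 underside [563.2 258.3   3.7]
tilt deg 24.2 a,dy,dz [64.7  7.4 -0.1] cost 0.162 underside [569.4 286.9  -1.8]
scene (array([563.9632168 , 258.91436658]), np.float64(0.47986423348876406))
side (array([561.74534257, 261.39506123]), np.float64(0.24195796729207564))
```

Request:
{"fn": "step_arm", "kwargs": {"plan": [0, 0, -0.5, 0, 1, 0, 0, -1.5, 0, 1, 0, 0, -3.5, 0, 1, 0, 0, -5.5, 0, 1, 0, 0, -6.4, 0, 1, 0, 0, -6.4, 0, 1, 0, 0, -6.4, 0, 1]}}

```text
time: 22.02
position: [562.8, 253.7, 194.6]
eef_rot: [3.141, -0.001, -1.789]
force: [-0.1, -0.2, -0.3]
opening: 85.2
grip_force: 0.0
```

```bash
python3 - <<'E'
from fit import *
s=wsnap();print(s['st']['time'],s['st']['position'],s['st']['eef_rot'],s['st']['joint_pos'].round(2));cv2.imwrite('pics/w6.png',s['pixels'])
m=mask(s,wproj(s,[563,258,50])[0],(165,110,25),(180,255,255),110);print(m.sum())
print('upright',*fit([(s,m)],CUP,up(0),(563,258),(5,5)))
f=lambda x:lean([x[0],x[1],0,x[2],x[3]]);print('lean',*fit([(s,m)],CUP,f,(563,258,3,81),(5,5,5,10)))
g=mask(s,wproj(s,[441,349,100])[0],(40,60,20),(90,255,255),90)
print('green',*fit([(s,g)],CUP,up(50),(441,349),(5,5)),g.sum())
E
```

```text
22.025 [562.81395385 253.66387148 194.56881041] [ 3.14076878e+00 -6.21138799e-04 -1.78888547e+00] [ 0.42  0.36 -0.06  1.15 -0.   -0.93]
4652.0
upright [564.63679866 260.42066601] 0.05003864219727938
lean [565.20041834 263.95967075   4.13048649  84.55937967] 0.0328869190205584
green [431.49770457 353.86492252] 0.5043673153055026 2699.0
```

Request:
{"fn": "step_arm", "kwargs": {"plan": [-0.26, -0.01, 1, 0, 1, -0.26, -0.01, 3, 0, 1, -0.26, -0.01, 4.8, 0, 1, -0.26, -0.01, 5.8, 0, 1, -0.26, -0.01, 6.24, 0, 1, -0.26, -0.01, 6.24, 0, 1, -0.26, -0.01, 6.24, 0, 0, -0.26, -0.01, 6.24, 0, 0, -0.26, -0.01, 6.24, 0, 0, -0.26, -0.01, 6.24, 0, 0], "force": 30}}

```text
time: 23.32
position: [566.1, 260.7, 40.8]
eef_rot: [-3.14, 0.002, -1.789]
force: [-0.8, 0.7, 7.5]
opening: 66.5
grip_force: 34.1
```

Request:
{"fn": "step_arm", "kwargs": {"plan": [0, 0, -0.4, 0, 0, 0, 0, -1.5, 0, 0, 0, 0, -3.2, 0, 0, -0.3, 0.3, -5, 0, 0, -1, 1.2, -6.2, 0, 0, -2, 2.4, -6.4, 0, 0, -3.2, 3.7, -6.4, 0, 0, -4.3, 4.9, -6.4, 0, 0, -4.8, 5.5, -6.4, 0, 0, -4.99, 5.65, -6.4, 0, 0]}}

```text
time: 24.58
position: [453.6, 412.9, 199.5]
eef_rot: [-3.141, -0.0, -1.788]
force: [-0.0, -0.3, -0.8]
opening: 66.4
grip_force: 33.9
```

```bash
cat > m.py <<'E'
from fit import *
s=wsnap();st=s['st'];print(st['time'],st['position'],st['eef_rot'],st['qd'].round(2).max());cv2.imwrite('pics/w7.png',s['pixels'])
g=mask(s,wproj(s,[441,349,110])[0],(40,60,20),(90,255,255),90)
print('green',*fit([(s,g)],CUP,up(50),(441,349),(5,5)),g.sum())
p=st['position'];z=p[2]-40.8
m=mask(s,wproj(s,p+[0,0,20])[0],(165,80,15),(180,255,255),120);print(m.sum())
print('held',*fit([(s,m)],CUP,lambda x:(np.eye(3),np.array([p[0]+x[0],p[1]+x[1],z])),(0,0),(4,4)))
for n in ('scene','side'):
    q=snapshot(n);h=cv2.cvtColor(q['pixels'],cv2.COLOR_BGR2HSV);mm=mask(q,proj(q,p+[0,0,10]),(165,110,25),(180,255,255),36)
    k=((h[...,2]>75)|(mm>0))*1.
    def c(x):
        w=sil(q,CUP,*lean([p[0]+x[0],p[1]+x[1],z,x[2],81]))*k;return 1-np.minimum(w,mm).sum()/np.maximum(w,mm).sum()+1e-4*(x[0]**2+x[1]**2)
    r=min((minimize(c,[0,0,t],method='Nelder-Mead',options=dict(initial_simplex=[[0,0,t],[4,0,t],[0,4,t],[0,0,t+5]])) for t in(-4,0,4)),key=lambda r:r.fun);print(n,r.x.round(1),round(r.fun,3))
E
python3 m.py
```

```text
24.575 [453.59567002 412.89083637 199.45806488] [-3.14125997e+00 -4.31726424e-04 -1.78769574e+00] 0.07
green [442.64346708 349.29319167] 0.05469669556384282 7036.0
19156.0
held [ 0.38625046 -0.52543904] 0.12553709021466397
scene [-4.4 -0.1  0.1] 0.164
side [-3.   1.2  9.1] 0.072
```

Request:
{"fn": "step_arm", "kwargs": {"plan": [0.8, -0.03, 0, 0, 0, 1.8, -0.07, 0, 0, 0, 2.45, -0.1, 0, 0, 0, 2.585, -0.11, 0.2, 0, 0, 2.585, -0.11, 0.7, 0, 0, 2.585, -0.11, 1.2, 0, 0, 2.585, -0.11, 1.6, 0, 0, 2.585, -0.11, 2, 0, 0, 2.585, -0.11, 2.3, 0, 0, 2.585, -0.11, 2.35, 0, 0]}}

```text
time: 25.98
position: [442.4, 348.7, 139.8]
eef_rot: [3.141, -0.001, -1.789]
force: [0.7, -0.1, -0.7]
opening: 66.4
grip_force: 33.9
```

Request:
{"fn": "step_arm", "kwargs": {"plan": [0, 0, 0.06, 0, 0, 0, 0, 0.12, 0, 0, 0, 0, 0.18, 0, 0, 0, 0, 0.2, 0, 0, 0, 0, 0.2, 0, 0]}}

```text
time: 26.6
position: [443.1, 349.0, 135.9]
eef_rot: [-3.141, 0.0, -1.789]
force: [-0.4, 0.2, 1.8]
opening: 66.1
grip_force: 34.0
```

Request:
{"fn": "step_arm", "kwargs": {"plan": [0, 0, 0.04, 0, 0, 0, 0, 0.04, 0, 0.5, 0, 0, 0.04, 0, 1, 0, 0, 0.04, 0, 1, 0, 0, 0, 0, 1, 0, 0, -1, 0, 1, 0, 0, -2.5, 0, 1, -0.8, 0, -3.6, 0, 1, -1.8, 0, -3.6, 0, 1, -2.4, 0, -3.6, 0, 1]}}

```text
time: 27.85
position: [455.9, 408.4, 225.6]
eef_rot: [-3.141, 0.0, -1.789]
force: [0.0, 0.8, -0.2]
opening: 85.1
grip_force: 0.0
```

```bash
python3 - <<'E'
from fit import *
s=wsnap();st=s['st'];print(st['time'],st['position'],st['eef_rot']);cv2.imwrite('pics/w8.png',s['pixels'])
V=[s,snapshot('scene'),snapshot('side')]
for q in V:
    c=wproj(q,[442,349,140])[0] if 'T' in q else proj(q,[442,349,140])
    rad=110 if 'T' in q else 24
    m=mask(q,c,(165,110,25),(180,255,255),rad)
    parts=CUP if 'T' in q else [np.r_[ring(33,35),ring(33,80)]]
    for z in (95,100): x,cc=fit([(q,m)],parts,up(z),(442,349),(4,4));print(z,x.round(1),round(cc,3),m.sum())
    if 'T' not in q:
        m2=mask(q,proj(q,[442,349,115]),(55,80,15),(90,255,255),24);m3=mask(q,proj(q,[442,349,50]),(15,20,40),(38,170,255),22)
        def top(m): y,x=np.nonzero(m);return y.min(),y.max(),round(x.mean(),1)
        print('rows pink/green/cream',top(m),top(m2),top(m3))
        print('exp',[proj(q,[442.5,349,k]).round(1) for k in (175,130,85,5)])
E
```

```text
27.85 [455.94681296 408.35803877 225.60815086] [-3.14145552e+00  2.89700940e-04 -1.78850820e+00]
95 [443.6 348.9] 0.047 8485.0
100 [444.5 348.8] 0.094 8485.0
95 [441.6 347. ] 0.121 709.0
100 [446.3 345. ] 0.133 709.0
rows pink/green/cream (np.int64(142), np.int64(171), np.float64(467.6)) (np.int64(163), np.int64(182), np.float64(459.0)) (np.int64(161), np.int64(198), np.float64(455.5))
exp [array([471.1, 150.5]), array([465.3, 163. ]), array([460. , 174.6]), array([451.4, 193.3])]
95 [442.5 349.4] 0.115 519.0
100 [438.8 342.7] 0.126 519.0
rows pink/green/cream (np.int64(124), np.int64(148), np.float64(201.1)) (np.int64(145), np.int64(161), np.float64(203.4)) (np.int64(157), np.int64(183), np.float64(205.7))
exp [array([200.1, 128.7]), array([202.4, 142.4]), array([204.7, 155.6]), array([208.5, 178. ])]
```

Stack verified: pink seats at z 95 on green, all concentric. Now to the brush.

Request:
{"fn": "step_arm", "kwargs": {"plan": [1, -0.45, 0, 8, 1, 3, -1.37, 0, 16, 1, 5.2, -2.38, 0, 24, 1, 7.4, -3.38, 0, 32, 1, 9.6, -4.39, 0, 40, 1, 11.8, -5.4, 0, 48, 1, 14, -6.4, 0, 56, 1, 16.2, -7.4, 0, 64, 1, 18.4, -8.4, 0, 72, 1, 20.6, -9.42, 0, 77.5, 1]}}

```text
time: 29.25
position: [573.2, -148.7, 225.2]
eef_rot: [3.141, -0.001, 3.137]
force: [0.8, 0.9, -1.0]
opening: 85.6
grip_force: 0.0
```

Request:
{"fn": "step_arm", "kwargs": {"plan": [0, -2.2, 0, 0, 1, -0.5, -4.3, 0, 0, 1, -1, -6, 0, 0, 1, -1.2, -7.2, 0, 0, 1, -1.3, -7.9, 0, 0, 1, -1.3, -8.3, 0, 0, 1, -1.3, -8.4, 0, 0, 1, -1.3, -8.4, 0, 0, 1]}}

```text
time: 30.25
position: [606.7, -355.6, 225.8]
eef_rot: [3.141, 0.0, -3.141]
force: [0.5, 0.0, 0.3]
opening: 85.3
grip_force: 0.0
```

```bash
python3 - <<'E'
from fit import *
s=wsnap();st=s['st'];print(st['time'],st['position'],st['eef_rot'],st['joint_pos'].round(2));cv2.imwrite('pics/w9.png',s['pixels'])
print(find_in('wrist','brush'),wproj(s,[563,-359,40]))
for lo,hi in (((8,60,90),(25,200,255)),((8,50,60),(28,220,255))):
    m=mask(s,wproj(s,[563,-359,40])[0],lo,hi,150);print(m.sum())
    print('brush',*[np.round(v,3) for v in fit([(s,m)],BACK,yw(0),(563,-359,3),(8,8,5))])
E
```

```text
30.25 [ 606.69587445 -355.5756281   225.75436211] [ 3.14133248e+00  1.48975341e-05 -3.14092375e+00] [-0.53  0.52  0.24  1.3   0.   -0.53]
[{'pixel': [271.3, 11.3], 'score': 0.57}, {'pixel': [315.4, 141.8], 'score': 0.56}] [[316.32522816 135.9801061 ]]
6933.0
brush [ 569.403 -357.824    0.709] 0.049
6957.0
brush [ 569.401 -357.82     0.709] 0.046
```

Request:
{"fn": "step_arm", "kwargs": {"plan": [0.7, -0.05, 0.5, -0.7, 1, 1.49, -0.09, 2, -0.7, 1, 1.49, -0.09, 4.2, -0.7, 1, 1.49, -0.09, 6.2, -0.7, 1, 1.49, -0.09, 7.6, -0.7, 1, 1.49, -0.09, 8.25, -0.7, 1, 1.49, -0.09, 8.39, -0.7, 1, 1.49, -0.09, 8.39, -0.7, -0.5, 1.49, -0.09, 8.39, -0.7, -0.5, 1.49, -0.09, 8.39, -0.7, -0.5], "force": 40}}

```text
time: 31.6
position: [570.7, -359.3, 17.7]
eef_rot: [-3.14, 0.003, -3.129]
force: [0.1, -0.2, 6.8]
opening: 47.4
grip_force: 43.2
```

Request:
{"fn": "step_arm", "kwargs": {"plan": [0, 0, 0, 0, -0.5, 0, 0, 0, 0, -0.5, 0, 0, -0.3, 0, -0.5, 0, 0, -1.2, 0, -0.5, 0, 0, -3, 0, -0.5, 0, 0, -5, 0, -0.5, 0, 0, -7, 0, -0.5, 0, 1, -8, 0, -0.5]}}

```text
time: 32.6
position: [570.0, -335.4, 219.4]
eef_rot: [-3.139, 0.004, -3.132]
force: [0.2, 1.0, -1.8]
opening: 47.7
grip_force: 42.2
```

Request:
{"fn": "step_arm", "kwargs": {"plan": [0, 1, 0, 0, -0.5, 0, 3, 0, 0, -0.5, 0, 5.2, 0, 0, -0.5, 0, 7.5, 0, 0, -0.5, 0, 9.8, 0, 0, -0.5, 0, 12.1, 0, 0, -0.5, 0, 14.4, 0, 0, -0.5, 0, 16.7, 0, 0, -0.5, 0, 18.5, 0, 0, -0.5, 0, 19.5, 0, 0, -0.5]}}

```text
time: 33.85
position: [561.0, 156.5, 213.6]
eef_rot: [-3.141, -0.003, -3.126]
force: [0.4, 0.3, -2.4]
opening: 47.5
grip_force: 42.2
```

```bash
python3 - <<'E'
from fit import *
from scipy.optimize import least_squares
s=wsnap();print(s['st']['position'],s['st']['eef_rot'],s['st']['opening']);cv2.imwrite('pics/w10.png',s['pixels'])
o=dict(s);T=np.eye(4);T[:3,:3]=rot([3.1405,.002,3.141]);T[:3,3]=[502.81,349.58,228.58];o['T']=T@np.array(s['mount'])
for px in ((296.3,157.5),(300.4,293),(346.3,161.7),(344.2,293)):
    print(px,least_squares(lambda q:wproj(o,[q[0],q[1],5])[0]-px,[580,350]).x.round(1))
# outline fit in w3 below the cup, in w2-free part
img=cv2.imread('pics/w3.png');o['pixels']=img
h=cv2.cvtColor(img,cv2.COLOR_BGR2HSV);m=mask(o,wproj(o,[600,352,10])[0],(2,90,25),(22,255,235),160)
k=np.zeros(m.shape);k[172:300]=1
def c(x):
    q=sil(o,TRAY,*yw(0)((x[0],x[1],x[2])))*k;w=m*k;return 1-np.minimum(q,w).sum()/np.maximum(q,w).sum()
print(minimize(lambda x:c([546,x[0],x[1]]),[352,1],method='Nelder-Mead',options=dict(initial_simplex=[[352,1],[348,1],[352,-2]])))
E
```

```text
[561.0329115  156.51303568 213.56161598] [-3.14105417 -0.00324786 -3.12634927] 47.48500300205297
(296.3, 157.5) [487.6 322.1]
(300.4, 293) [674.3 322.9]
(346.3, 161.7) [492.8 381.7]
(344.2, 293) [674.6 383.7]
       message: Optimization terminated successfully.
       success: True
        status: 0
           fun: 0.01710540402298144
             x: [ 3.507e+02  1.239e+00]
           nit: 27
          nfev: 72
 final_simplex: (array([[ 3.507e+02,  1.239e+00],
                       [ 3.507e+02,  1.239e+00],
                       [ 3.507e+02,  1.239e+00]]), array([ 1.711e-02,  1.711e-02,  1.711e-02]))
```

Request:
{"fn": "step_arm", "kwargs": {"plan": [-0.1, 1.5, 0, 0, -0.5, -0.3, 3.5, 0, 0, -0.5, -0.5, 5.5, 0, -0.3, -0.5, -0.7, 7, 0.3, -0.3, -0.5, -0.76, 7.7, 1.2, -0.3, -0.5, -0.76, 7.88, 2.6, -0.3, -0.5, -0.76, 7.88, 3.6, -0.3, -0.5, -0.76, 7.88, 4.4, -0.3, -0.5, -0.76, 7.88, 5, -0.3, -0.5, -0.76, 7.88, 5, -0.3, -0.5]}}

```text
time: 35.15
position: [578.1, 349.6, 88.3]
eef_rot: [-3.139, -0.004, -3.125]
force: [-0.1, 0.7, -1.5]
opening: 47.4
grip_force: 42.3
```

```bash
python3 - <<'E'
from fit import *
st=read_state();p=st['position'];print(st['time'],p,st['eef_rot'],st['opening'])
for n in('scene','side'):
    q=snapshot(n);h=cv2.cvtColor(q['pixels'],cv2.COLOR_BGR2HSV)
    cv2.imwrite(f'pics/b_{n}.png',q['pixels'])
s=wsnap();cv2.imwrite('pics/w11.png',s['pixels'])
zb=p[2]-17.5
m=mask(s,wproj(s,[p[0]-30,p[1],zb+47])[0],(8,60,90),(25,200,255),150);print(m.sum())
h=cv2.cvtColor(s['pixels'],cv2.COLOR_BGR2HSV);k=((h[...,2]>75)|(m>0))*1.
def c(x):
    q=sil(s,BACK,*yw(zb)((p[0]+x[0],p[1]+x[1],x[2])))*k;return 1-np.minimum(q,m).sum()/np.maximum(q,m).sum()
r=minimize(c,[0,0,1],method='Nelder-Mead',options=dict(initial_simplex=[[0,0,1],[5,0,1],[0,5,1],[0,0,4]]));print('brush rel TCP',r.x,r.fun)
E
```

```text
35.15 [578.11622983 349.64355404  88.33918398] [-3.1392643  -0.00365054 -3.12460047] 47.37684463057012
30530.0
brush rel TCP [-0.34330119  1.53241727  0.97529063] 0.04971331209340624
```

Request:
{"fn": "step_arm", "kwargs": {"plan": [-0.04, 0.03, 0.5, 0, -0.5, -0.04, 0.03, 1.1, 0, -0.5, -0.04, 0.03, 1.6, 0, -0.5, -0.04, 0.03, 2, 0, -0.5, -0.04, 0.03, 2.3, 0, -0.5, -0.04, 0.03, 2.5, 0, -0.5, -0.04, 0.03, 2.6, 0, -0.5, -0.04, 0.03, 2.65, 0, -0.5, -0.04, 0.03, 2.65, 0, -0.5]}}

```text
time: 36.42
position: [581.0, 351.9, 24.8]
eef_rot: [3.141, 0.0, -3.124]
force: [0.3, 0.0, -2.9]
opening: 47.4
grip_force: 42.4
```

Request:
{"fn": "step_arm", "kwargs": {"plan": [0, 0, 0.05, 0, -0.5, 0, 0, 0.1, 0, -0.5, 0, 0, 0.14, 0, -0.5, 0, 0, 0.14, 0, -0.5]}}

```text
time: 36.92
position: [581.0, 352.0, 22.7]
eef_rot: [3.141, 0.001, -3.124]
force: [-2.8, -2.0, 8.8]
opening: 47.3
grip_force: 43.6
```

Request:
{"fn": "step_arm", "kwargs": {"plan": [0, 0, -0.02, 0, 0, 0, 0, -0.02, 0, 0.4, 0, 0, -0.02, 0, 0.8, 0, 0, -0.02, 0, 1, 0, 0, -0.02, 0, 1, 0, 0, -0.5, 0, 1, 0, 0, -2, 0, 1, 0, 0, -4, 0, 1, -2, 0, -6, 0, 1, -3, 0, -6.5, 0, 1]}}

```text
time: 38.17
position: [658.4, 353.9, 188.9]
eef_rot: [3.139, 0.006, -3.124]
force: [1.7, 1.1, -0.2]
opening: 85.4
grip_force: 0.0
```

```bash
python3 - <<'E'
from fit import *
s=wsnap();print(s['st']['time'],s['st']['position'],s['st']['opening']);cv2.imwrite('pics/w12.png',s['pixels'])
m=mask(s,wproj(s,[579,352,45])[0],(8,60,90),(25,200,255),150)
for z in(5,10,17):
  x,c=fit([(s,m)],BACK,yw(z),(579,352,1),(5,5,3));print('brush',z,x.round(2),round(c,3))
c=wproj(s,[442,349,140])[0];g=mask(s,c,(165,110,25),(180,255,255),110);print('pink',fit([(s,g)],CUP,up(95),(442,349),(4,4)),g.sum())
V=[snapshot('scene'),snapshot('side')]
for q in V:
    m=mask(q,proj(q,[579,352,45]),(8,60,90),(25,200,255),60)
    for z in (5,17): x,c=fit([(q,m)],BACK,yw(z),(579,352,1),(5,5,3));print(z,x.round(1),round(c,3),m.sum())
    m=mask(q,proj(q,[442,349,140]),(165,110,25),(180,255,255),24);print('pink',fit([(q,m)],CUP[1:],up(95),(442,349),(4,4)))
E
```

```text
38.175 [658.38800998 353.9461567  188.87459171] 85.35632470003685
brush 5 [579.01 351.27   1.3 ] 0.166
brush 10 [577.78 351.14   1.29] 0.173
brush 17 [578.83 351.57   1.43] 0.188
pink (array([442., 349.]), np.float64(nan)) 0.0
5 [571.  355.2   1. ] 0.372 1548.0
17 [579.3 350.6   1.8] 0.371 1548.0
pink (array([442.40485954, 347.08915329]), np.float64(0.12004667671512625))
5 [570.6 356.8   2.5] 0.501 1034.0
17 [558.2 338.3  -1.6] 0.502 1034.0
pink (array([442.06817222, 349.10414398]), np.float64(0.11609190023864135))fit.py:27: RuntimeWarning: invalid value encountered in scalar divide
  q=sil(s,parts,Rm,t);c+=1-np.minimum(q,m).sum()/np.maximum(q,m).sum()
```

```bash
python3 -c "
from workcell import *
print(finish_job())"
```

```text
the job is handed in; nothing more can be done
None
```

The job is handed in at about 38 s of robot time. By my measurements the green and pink cups are nested fully down on the cream cup in one straight stack, the brush lies bristles down on the floor of the long compartment, and I deliberately touched nothing else; I did not re-measure the bystanders. The pink cup had to be pressed against the fixed stand's back edge to bring it upright.

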